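# Lock a drawer cassette in the pharmacy filling jig

### The arm

A 6-joint arm with a two-finger parallel gripper is mounted at the origin on the work surface. World frame = base frame: x ahead of the robot, y to its left, z up, the work surface at z = 0. Lengths are in m, angles in rad, forces in N, time in s.
With the tool pointing down it reaches from about 0.375 to 0.9 m from the base axis. Payload 3.1 kg.
Tool frame: the origin (TCP) lies between the finger pads; the fingertips stand 17 mm ahead of it and the grasp point (between the pads) lies 2 mm behind it; z points along the fingers, y is the line along which they close (so a half turn about z gives the same grasp; the last joint's range is limited). The gripper opens to 85 mm and grips with 20 to 120 N. Pads are 22 mm wide; open, the fingers measure 114 mm over their backs; the gripper's body (76 mm by 85 mm) begins 54 mm behind the grasp point. The pads swing forward as they close: fully open they stand 13 mm farther back than shut.
Start: joints at [-0.178, 0.527, 1.433, -0, 1.181, -0.178], TCP at [0.625, 0, 0.248] pointing down, gripper open.
Joint ranges: [-3.08, 3.08], [-0.75, 2.2], [0.22, 2.44], [-1.43, 4.57], [0, 2.65], [-2.85, 2.85]. Speed limits (rad/s): [2.79, 2.79, 3.14, 3.14, 3.14, 3.14].

### API

Orientations are given as a unit quaternion [x, y, z, w].
In Python, from station import sense, vision, order gives the robot as it stands.
- The arm moves only by the shell command python3 -m crank 'ROWS' [OPENING] [FORCE]. ROWS is JSON, a list of rows, each an object with "dp": the shift along the world's x, y, z in units of 30 mm (1.0 is 30 mm), a list of three; "angular": the turn, a rotation vector about the world's x, y, z in degrees, a list of three. In form: [{"dp": [dx, dy, dz], "angular": [ax, ay, az]}, ...]. A call has 1 to 20 rows; each row shifts and turns the commanded pose from where the row before left it; what a row does not reach is not made up. A row lasts 1/10 s, in which the tool goes at most 50 mm and 8.59 degrees, less where a joint would pass 70% of its speed; a pose out of reach is approached as far as the arm can. A call is refused whole if a number of a shift passes 1 or a number of a turn 8.59, either way. A call with a gripper value outside its range is refused whole. OPENING is the closure, from 0 (fully open) to 1 (shut), set as the call begins (- or left out, the last holds). The fingers move at their own pace and stop on an object; FORCE is the grip in N (left out, the last holds). Time passes only in rows, so rows that do not move let the fingers close. It gives the time, the measured TCP pose, the force, the opening and the grip force at its end, in the units of the state.
- sense(): the state, without advancing time (a new reading comes with each control period).
- vision.snapshot(name): name is "scene" or "side" or "wrist"; returns a dict with "image" (400x640x3 uint8, blue, green, red), "range_z" (400x640 float32, m along the optical axis (not along the pixel's ray), 0 where there is no reading), "mtx" (3x3 intrinsics, pixels), "pose" (4x4, takes a point from camera to world coordinates); the wrist camera has in their place "mount" (4x4, takes a point from camera to tool coordinates, whose origin is the TCP and whose axes are the flange's). Camera axes: x right, y down, z forward; pixel columns grow to the right and rows downward; lengths in m; the calibration is good to about 2 mm. A picture is of the moment at which its call begins: read the wrist's pose just before it.
- order.sign_off(): hands the job in; it is judged then, once.
The state is a dict: "t": time; "q": joint angles; "qd": joint speeds; "tau": joint torques, N m; "tcp_pos": TCP position; "tool_rot": TCP orientation; "force": force on the tool from outside, world axes, zero at the start; "ft_torque": the same for the moment, N m; "finger_gap": opening from 0.0 (shut) to 1.0 (fully open); "gripper_force": force on a finger pad.
Only numpy, scipy, OpenCV 4.12 (cv2) and the standard library are available. Lean on these libraries where they do the work, as an engineer would, in place of code of your own. Each camera call takes 0.05 s, during which the arm holds its last target. There are 200 camera calls.

### The job

Slide the blue-handled stop rod forward so that its pad pushes the cream drawer cassette snugly up against the cushioned fence of the jig, pressing firmly but gently so the cassette is not crushed. Then flip the red cam lever all the way over to its closed, flat position to lock the rod, without forcing the lever, and let go: the cassette must stay held between pad and fence. Leave the bottle, the jar, the vial rack and the spare drawer as they are.

Things in the scene. Friction and masses are not known exactly. Their poses are not given: they have to be found in the camera images.
- jig: The jig, fixed to the bench: grey plate 550 x 190 x 12 mm. Origin: on the bench, 28 mm ahead (+x) of the plate's middle; x = direction the rod is pushed (to the fence), y = side the lever folds to, z up. An aluminium clamp block stands at x -115 to -55, y -30 to 30, top 85 mm (lever yoke to 109). Guide rails beside the cassette: inner faces y = -53 and 53, x -5 to 145, tops at 28 mm.
- stop_rod: Steel rod 16 mm thick, sliding through the block along jig x, axis 46 mm above the bench. Origin: centre of the front face of its black pad (34 mm across). Lever open: about 4 N of drag, stays where left; pad face from jig x -35 to +85. Lever closed: locked fast. Cannot lift or turn. More than 15 N of it on the cassette crushes that.
- fence_zone (a point): Point on top of the jig plate (12 mm up) where the fence stands: aluminium wall 55 mm high across the plate, with a black rubber cushion facing the cassette. The fence can be set along the jig: the cushion's face lies up to 30 mm either side of this point along jig x, not measured, to be felt or seen. The cushion gives about 1 mm per 6 N, up to 7 mm.
- rod_handle (a point): On the blue upright handle near the rod's rear end: middle of its top, 98 mm above the bench, 235 mm behind the pad's face. The handle is 20 mm (along the rod) x 18 mm (across), from 32 to 98 mm above the bench; the rod leads on forward from it, its top at 54 mm.
- cam_lever (a joint): Angle (rad) of the red cam lever about an axis parallel to the rod. 0 = fully open, leaning back past upright, 110 degrees from closed; 1.92 = closed, level, pointing along jig +y. Starts at 0 to 0.3. Stiffens from 0.8 on: up to about 10 N square to it near the tip; past 1.70 it snaps shut by itself onto a rigid stop. Pressed with more than 30 N it breaks.
- lever_pivot (a point): Pivot of the cam lever, on the jig at x = -85, y = 0, 98 mm above the bench (axis along jig x).
- lever_tip (a point): Middle of the end of the cam lever, 90 mm from the pivot. The lever is 9 mm thick (centred on the line from pivot to tip) and 14 mm wide, its outer 32 mm a paddle 24 mm wide.
- cassette: Loose cream open drawer cassette with four compartments of stock, 130 mm (x) x 100 mm (y) x 60 mm high, walls 4 mm, about 0.3 kg. Origin: centre of its underside, on the jig plate (12 mm above the bench); x axis along the jig's x within 0.03 rad, between the guide rails, 10 to 85 mm short of the fence at the start.
- amber_bottle: Bystander: amber bottle, 56 mm across, 110 mm high. Origin: centre of its underside.
- white_jar: Bystander: white jar with blue cap, 60 mm across, 75 mm high. Origin: centre of its underside.
- vial_rack: Bystander: cream block 55 x 140 x 30 mm holding five vials, 65 mm high in all. Origin: centre of its underside.
- small_drawer: Bystander: spare open cream drawer 100 x 130 x 45 mm. Origin: centre of its underside.
Mind the look-alikes: they are no part of the job. Leave any orange or turquoise look-alike of the cassette alone.

How it is judged:
On the way, in this order (a step that is already met when the one before it is completed fails the run):
1. with the lever still open, the rod presses the cassette against the fence with at least 4 N (contact force between stop_rod and cassette above 4 N and value of joint cam_lever below 0.8 rad), for 0.15 s.
2. the cam lever is flipped over centre to its closed stop (value of joint cam_lever above 1.85 rad), for 0.2 s.
At the end, for the whole second after the job is handed in: The lever is closed (beyond 1.85 rad), the cassette stands flat on the jig plate (tilt under 0.05 rad), at rest, and the locked rod still presses on it with more than 1 N, holding it against the fence (value of joint cam_lever above 1.85 rad and contact force between stop_rod and cassette above 1 N and angle between cassette's own z axis and vertical below 0.05 rad and z of cassette in the frame of jig below 0.015 m and linear speed of cassette below 0.01 m/s); the robot touches nothing.
It fails at once if the rod presses the cassette with more than 15 N (crushed) (contact force between stop_rod and cassette above 15 N).
It fails at once if the lever is pressed with more than 30 N (forced) (contact force between cam_lever and anything else above 30 N).
It fails at once if a bystander is moved more than 20 mm or tipped (distance of any of amber_bottle, white_jar, vial_rack, small_drawer from where it was at the start of the episode above 0.02 m or angle between any of amber_bottle, white_jar, vial_rack, small_drawer's own z axis and vertical above 0.3 rad).
It also fails if it takes over 58 s, if anything falls off the work surface, if the arm or the gripper's body presses on something with over 40 N, if the wrist force passes 120 N, or if a joint passes its speed limit or range.

## Working session

There is one attempt and no reset: what is moved stays moved. The work goes in short steps, Python scripts to look and compute and a shell command to move; the robot and the scene stay as the last step left them, time stands still between calls to the robot, and variables do not carry over. Pictures are saved under pics/ and viewed, at most 10 in all, crops included, and the job is handed in when it is done.

```bash
ls; mkdir -p pics; python3 - <<'E'
from station import sense, vision
import cv2,numpy as np,pickle
s=sense();print(s)
d={}
for n in ("scene","side"):
    d[n]=vision.snapshot(n);print(n,d[n]["mtx"].tolist(),np.round(d[n]["pose"],3).tolist())
    cv2.imwrite(f"pics/{n}0.png",d[n]["image"])
pickle.dump(d,open("s0.pkl","wb"))
E
```

```text
pics
{'t': 0.0, 'q': array([-1.78502711e-01,  5.28471995e-01,  1.43391656e+00,  1.20935451e-05,
        1.18139250e+00, -1.78506867e-01]), 'qd': array([ 0.00117691,  0.000881  , -0.00073163,  0.00160385,  0.00083151,
        0.000497  ]), 'tau': array([ 2.50220628e-04, -4.42344439e+01, -1.78024775e+01, -2.06930472e-04,
        8.36740597e-03,  2.24214921e-05]), 'tcp_pos': array([6.24315186e-01, 1.54505740e-04, 2.47325463e-01]), 'tool_rot': array([ 7.07106516e-01,  7.07106200e-01, -6.19450077e-04, -9.01991951e-04]), 'force': array([0.24127121, 0.02337567, 0.1773274 ]), 'ft_torque': array([0.01015597, 0.01302424, 0.03029178]), 'gripper_force': 0.0, 'finger_gap': 1.0048563296124962}
scene [[374.9517139637598, 0.0, 316.232868189895], [0.0, 374.9517139637598, 193.13184940072804], [0.0, 0.0, 1.0]] [[-0.789, 0.387, -0.477, 1.085], [0.614, 0.492, -0.617, 0.746], [-0.004, -0.78, -0.626, 0.863], [0.0, 0.0, 0.0, 1.0]]
side [[423.09247389907875, 0.0, 318.52242090519917], [0.0, 423.09247389907875, 206.25205421246682], [0.0, 0.0, 1.0]] [[0.897, -0.209, 0.389, -0.061], [-0.441, -0.443, 0.78, -1.153], [0.009, -0.872, -0.49, 0.882], [0.0, 0.0, 0.0, 1.0]]
```

View pics/scene0.png

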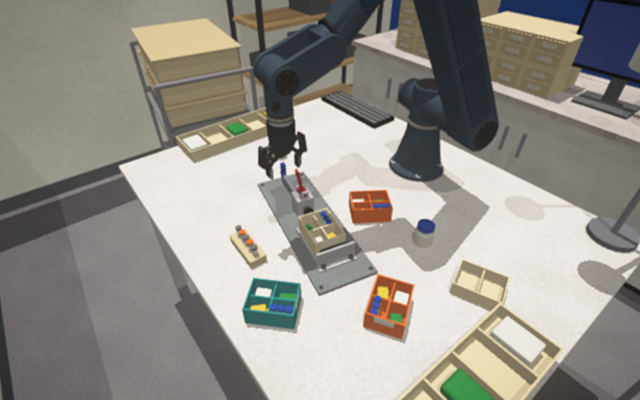

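View pics/side0.png

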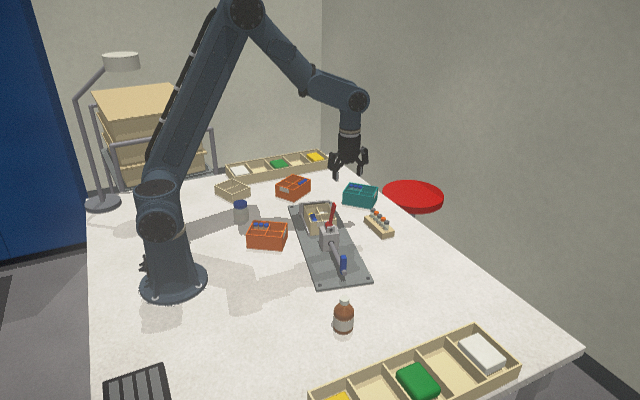

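The scene picture shows the jig plate from (260,183) to (376,268), with the blue handle at (283,168), the red lever at (300,183) and the cream cassette at (323,230). The side picture shows the handle at (343,262), the lever at (333,213) and the cassette at (318,215).

Look-alikes in the scene picture:
- orange drawers at (370,206) and (388,305)
- turquoise drawer at (272,303)
- spare cream drawer at (479,284)
- blue jar cap at (426,226)

My choice is the blue handle and red lever on the grey plate, and the cream cassette between its rails.

```bash
cat > h.py <<'E'
import numpy as np,cv2
def mask(im,col):
    h=cv2.cvtColor(im,cv2.COLOR_BGR2HSV);H,S,V=cv2.split(h)
    m={'blue':(H>105)&(H<130)&(S>130)&(V>60),'red':((H<5)|(H>174))&(S>150)&(V>70)}[col]
    return m.astype(np.uint8)
def pts(d,m,pose=None):
    P=d["pose"] if pose is None else pose
    v,u=np.nonzero(m&(d["range_z"]>0));z=d["range_z"][v,u];K=d["mtx"]
    c=np.c_[(u-K[0,2])/K[0,0]*z,(v-K[1,2])/K[1,1]*z,z]
    return c@P[:3,:3].T+P[:3,3]
def ray(d,u,v,pose=None):
    P=d["pose"] if pose is None else pose
    K=d["mtx"];r=P[:3,:3]@np.array([(u-K[0,2])/K[0,0],(v-K[1,2])/K[1,1],1]);return P[:3,3],r
def plane(d,u,v,z,pose=None):
    o,r=ray(d,u,v,pose);return o+r*(z-o[2])/r[2]
def tri(rs):
    A=np.zeros((3,3));b=np.zeros(3)
    for o,r in rs:
        r=r/np.linalg.norm(r);M=np.eye(3)-np.outer(r,r);A+=M;b+=M@o
    return np.linalg.solve(A,b)
E
python3 - <<'E'
import pickle;from h import *
np.set_printoptions(precision=4,suppress=True)
d=pickle.load(open("s0.pkl","rb"))
for n,box in (("scene",(240,360,150,300)),("side",(270,390,170,300))):
    for c in("blue","red"):
        m=mask(d[n]["image"],c);b=np.zeros_like(m);b[box[2]:box[3],box[0]:box[1]]=1
        k,l,st,ce=cv2.connectedComponentsWithStats(m*b)
        for i in range(1,k):
            if st[i,4]>15:
                p=pts(d[n],l==i);print(n,c,st[i],ce[i],len(p),np.median(p,0),p.min(0),p.max(0))
    p=pts(d[n],np.ones((400,640),bool));v,u=np.nonzero(d[n]["range_z"]>0)
    hs=cv2.cvtColor(d[n]["image"],cv2.COLOR_BGR2HSV)[v,u]
    print(n,"plate z sample", len(p))
    # grey plate: points with 6..18mm height in box, low value
    s=(p[:,2]>.004)&(p[:,2]<.02)&(u>box[0])&(u<box[1])&(v>box[2])&(v<box[3])&(hs[:,1]<60)&(hs[:,2]<170)
    r=cv2.minAreaRect(p[s][:,:2].astype(np.float32)*1000);print(s.sum(),np.median(p[s],0),r)
im=d["scene"]["image"][150:300,230:390];a=cv2.resize(im,None,fx=3,fy=3,interpolation=2)
im=d["side"]["image"][180:300,270:390];b=cv2.resize(im,(450,450),interpolation=2)
b=b[:450];a=cv2.resize(a,(350,328));b=cv2.resize(b,(328,328));cv2.imwrite("pics/crop1.png",np.hstack([a,b]))
E
```

```text
scene blue [281 163   4  11  31] [282.7419 168.0323] 31 [ 0.4959 -0.2145  0.0815] [ 0.4882 -0.2267  0.0562] [ 0.5018 -0.2101  0.0993]
scene blue [321 212  10  11  41] [325.0976 216.8537] 41 [0.5317 0.0741 0.0682] [0.5188 0.0489 0.0657] [0.5417 0.1027 0.0721]
scene red [296 170   9  22  46] [299.3913 182.8696] 46 [ 0.5411 -0.0417  0.1226] [ 0.5294 -0.0595  0.1017] [ 0.5531 -0.0332  0.1852]
scene plate z sample 254999
3691 [0.5907 0.0572 0.0102] ((601.2867431640625, -82.48318481445312), (710.510498046875, 343.1227111816406), 76.35759735107422)
side blue [349 184  13   4  24] [355.375  185.5417] 24 [0.8209 0.2522 0.0603] [0.7978 0.2293 0.0487] [0.8402 0.2811 0.0656]
side blue [341 255   5   4  17] [343.1176 256.5882] 17 [ 0.487  -0.2272  0.0992] [ 0.4809 -0.2351  0.0971] [ 0.496  -0.2167  0.1028]
side red [382 183   8  16  82] [386.378  190.3171] 82 [ 1.2293  0.588  -0.208 ] [ 1.1885  0.4957 -0.2172] [ 1.2975  0.6543 -0.2009]
side red [325 222   7   5  16] [327.4375 223.875 ] 16 [ 0.5234 -0.049   0.1104] [ 0.5184 -0.0603  0.1035] [ 0.534  -0.0381  0.1148]
side plate z sample 254611
3046 [ 0.4981 -0.1212  0.0132] ((630.888671875, 145.91073608398438), (897.5692749023438, 461.3970947265625), 69.41810607910156)
```

View pics/crop1.png

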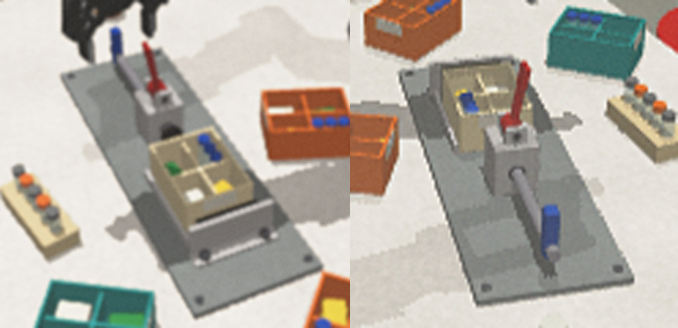

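The crop confirms the choice. It shows the blue upright handle on the rod, the block with the red lever leaning back, the cream cassette between the rails and the fence beyond it. The plate corners in the crop are at (62,75), (197,315) and (322,268) on the left, and (400,72), (478,305) and (633,280) on the right.

```bash
python3 - <<'E'
import pickle;from h import *
np.set_printoptions(precision=4,suppress=True)
d=pickle.load(open("s0.pkl","rb"));A,B=d["scene"],d["side"]
for n,D,L in(("scene",A,[(258.3,184.3),(320,294),(377.2,272.5),(303,173)]),("side",B,[(288.3,206.3),(316.8,291.6),(373.5,282.4)])):
    for u,v in L: print(n,plane(D,u,v,.012))
print("handle top",tri([ray(A,282.8,163.5),ray(B,343.2,256.5)]))
print("red tip",tri([ray(A,297.5,170),ray(B,334,203)]))
E
```

```text
scene [ 0.575  -0.2679  0.012 ]
scene [0.6976 0.2591 0.012 ]
scene [0.5228 0.3023 0.012 ]
scene [ 0.4009 -0.2228  0.012 ]
side [0.5144 0.286  0.012 ]
side [ 0.3871 -0.2482  0.012 ]
side [ 0.5693 -0.2865  0.012 ]
handle top [ 0.4909 -0.2214  0.0951]
red tip [ 0.5468 -0.0476  0.187 ]
```

```bash
python3 -m crank '[{"dp":[-0.47,-0.8,0],"angular":[0,0,-1.33]},{"dp":[-0.47,-0.8,0],"angular":[0,0,-1.33]},{"dp":[-0.47,-0.8,0],"angular":[0,0,-1.33]},{"dp":[-0.47,-0.8,0],"angular":[0,0,-1.33]},{"dp":[-0.47,-0.8,0],"angular":[0,0,-1.33]},{"dp":[-0.47,-0.8,0],"angular":[0,0,-1.33]},{"dp":[-0.47,-0.8,0],"angular":[0,0,-1.33]},{"dp":[-0.47,-0.8,0],"angular":[0,0,-1.33]},{"dp":[-0.47,-0.8,0],"angular":[0,0,-1.33]},{"dp":[-0.47,-0.8,0],"angular":[0,0,-1.33]},{"dp":[0,0,0],"angular":[0,0,0]},{"dp":[0,0,0],"angular":[0,0,0]}]' 1 40
cat >> h.py <<'E'
def wrist():
    from station import sense,vision
    from scipy.spatial.transform import Rotation as R
    s=sense();d=vision.snapshot("wrist");T=np.eye(4);T[:3,:3]=R.from_quat(s["tool_rot"]).as_matrix();T[:3,3]=s["tcp_pos"]
    d["pose"]=T@d["mount"];return d
E
python3 - <<'E'
from h import *;import pickle
d=wrist();print(np.round(d["pose"],3).tolist());pickle.dump(d,open("w1.pkl","wb"));cv2.imwrite("pics/w1.png",d["image"])
E
```

```text
t: 1.3
tcp_pos: [0.4836, -0.24, 0.248]
tool_rot: [0.785, 0.62, 0.0, -0.001]
force: [0.9, -0.4, -1.6]
finger_gap: 0.001
gripper_force: 0.0
[[0.973, -0.22, -0.072, 0.503], [-0.232, -0.925, -0.301, -0.164], [-0.0, 0.309, -0.951, 0.374], [0.0, 0.0, 0.0, 1.0]]
```

View pics/w1.png

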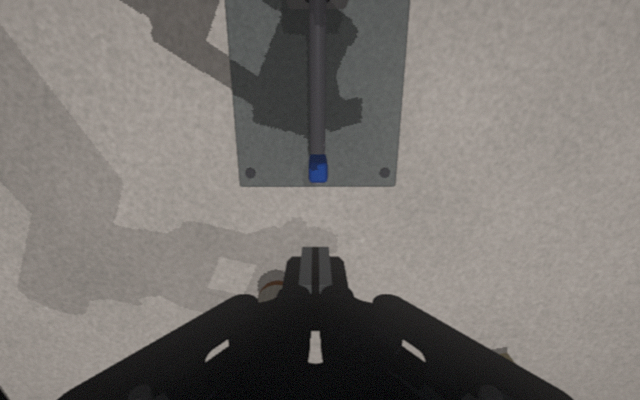

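The wrist view shows the handle top at about (318,162), the plate's rear corners at (240,186) and (396,186), the closed fingers centred at u≈316, and the bottle beside the fingers at (272,285).

```bash
python3 - <<'E'
import pickle;from h import *
np.set_printoptions(precision=4,suppress=True)
d=pickle.load(open("w1.pkl","rb"))
c=[plane(d,u,v,.012)[:2] for u,v in((240,186),(396,186),(228,20),(409.5,20))];print(c)
m=mask(d["image"],"blue");p=pts(d,m);t=p[p[:,2]>.09];print("blue",len(p),p.min(0),p.max(0),"top",len(t),t.mean(0),t.min(0),t.max(0))
v,u=np.nonzero(m);print("px",u.min(),u.max(),v.min(),v.max())
s0=pickle.load(open("s0.pkl","rb"))["side"]
print("bottle",plane(s0,343,327,0.0))
mid=(c[0]+c[1])/2;x=((c[2]-c[0])+(c[3]-c[1]));x/=np.linalg.norm(x);e=(c[1]-c[0]);print("rear mid",mid,"w",np.linalg.norm(e),"yaw sides",np.degrees(np.arctan2(x[1],x[0])),"yaw edge",np.degrees(np.arctan2(e[1],e[0]))+90)
E
```

```text
[array([ 0.392 , -0.2377]), array([ 0.5756, -0.2814]), array([ 0.434 , -0.0654]), array([ 0.6162, -0.1088])]
blue 443 [ 0.482  -0.2338  0.0575] [ 0.5002 -0.2134  0.0994] top 364 [ 0.4911 -0.2231  0.0972] [ 0.482  -0.2338  0.0924] [ 0.5002 -0.2136  0.0994]
px 309 326 155 181
bottle [ 0.3943 -0.4025  0.    ]
rear mid [ 0.4838 -0.2595] w 0.18866333057049975 yaw sides 76.53495680787371 yaw edge 76.61355611487743
```

```bash
python3 -m crank '[{"dp":[0,-0.65,0],"angular":[0,0,0]},{"dp":[0,0,0],"angular":[0,0,0]},{"dp":[0,0,-0.9],"angular":[0,0,0]},{"dp":[0,0,-0.9],"angular":[0,0,0]},{"dp":[0,0,-0.9],"angular":[0,0,0]},{"dp":[0,0,-0.9],"angular":[0,0,0]},{"dp":[0,0,-0.9],"angular":[0,0,0]},{"dp":[0,0,-0.9],"angular":[0,0,0]},{"dp":[0,0,0],"angular":[0,0,0]},{"dp":[0,0,0],"angular":[0,0,0]},{"dp":[0,0,0],"angular":[0,0,0]}]'
python3 - <<'E'
from h import *;import pickle
d=wrist();cv2.imwrite("pics/w2.png",d["image"]);pickle.dump(d,open("w2.pkl","wb"))
from station import sense;print(sense()["force"])
E
```

```text
t: 2.45
tcp_pos: [0.485, -0.26, 0.0876]
tool_rot: [0.784, 0.621, 0.0, 0.001]
force: [0.5, -0.1, 0.5]
finger_gap: -0.0
gripper_force: 0.0
[-0.25775772 -0.36641578  0.35225998]
```

View pics/w2.png

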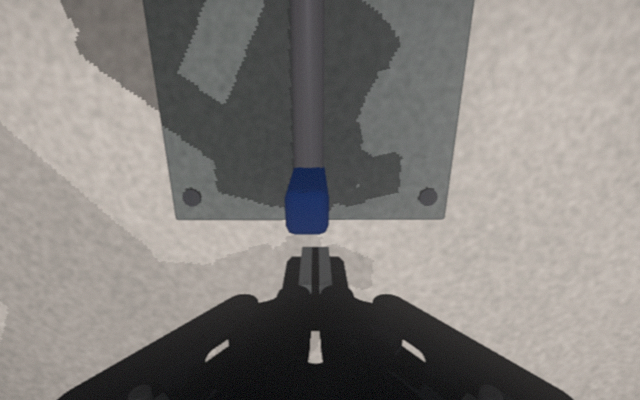

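The handle is at u≈307 and the fingers at u≈316, so I need about 3 mm toward -x. Next I'll estimate the cassette and fence positions along the jig.

```bash
python3 - <<'E'
import pickle;from h import *
np.set_printoptions(precision=1,suppress=True,linewidth=200)
D=pickle.load(open("s0.pkl","rb"))
X=np.array([.2323,.9727]);Y=np.array([-.9727,.2323]);o=np.array([.5542,.0352])
for n in D:
    p=pts(D[n],np.ones((400,640),bool));x=(p[:,:2]-o)@X*1000;y=(p[:,:2]-o)@Y*1000;z=p[:,2]*1000
    for a in range(-60,230,10):
        s=(abs(y)<35)&(x>=a)&(x<a+10)&(z>0)
        if s.sum(): print(n,a,s.sum(),np.percentile(z[s],[10,50,90,99]))
E
```

```text
scene -60 346 [ 39.8  79.2 585.8 600.4]
scene -50 38 [ 51.1 582.5 607.1 609.8]
scene -40 100 [ 48.6 296.5 605.9 613.3]
scene -30 160 [252.2 319.1 605.8 615.6]
scene -20 114 [259.  301.9 609.3 613.7]
scene -10 54 [ 35.2  69.2 610.2 612.4]
scene 0 184 [ 30.2  53.4  72.3 609.3]
scene 10 58 [ 23.   41.5  69.1 607.5]
scene 20 109 [ 34.9 589.5 608.2 611.3]
scene 30 1052 [517.7 557.1 591.8 605.5]
scene 40 15 [52.  62.4 69.4 71.3]
scene 50 21 [59.4 61.7 68.5 69.4]
scene 60 166 [30.2 48.9 61.7 68.7]
scene 70 21 [35.2 39.4 59.6 62.1]
scene 80 51 [37.2 39.9 57.8 62.6]
scene 90 29 [39.4 40.3 60.9 62.9]
scene 100 9 [49.6 59.  62.4 63. ]
scene 110 2 [62.5 62.8 63.2 63.2]
scene 120 172 [41.8 57.7 70.5 73.1]
scene 130 14 [54.4 57.5 64.3 65.9]
scene 140 33 [56.3 58.3 60.  62.1]
scene 150 30 [57.7 61.3 65.1 65.6]
scene 160 294 [18.3 42.1 64.7 67.5]
scene 170 64 [14.7 16.8 18.7 22.1]
scene 180 91 [ 8.7 12.2 16.9 18. ]
scene 190 65 [ 8.4 10.4 12.1 13. ]
scene 200 69 [ 8.8 10.6 12.3 12.7]
scene 210 59 [ 8.7 10.8 12.2 14.3]
scene 220 70 [ 8.7 10.4 12.6 14.5]
side -60 11 [ 52.7 299.8 610.  612.5]
side -50 100 [264.3 312.  345.5 614.9]
side -40 72 [256.2 296.4 345.  425.9]
side -30 51 [259.3 307.  346.3 484.6]
side -20 20 [ 12.2  72.6 310.8 315.4]
side -10 86 [23.9 59.3 72.  74.9]
side 0 4 [ 19.2  56.9 444.1 586.9]
side 10 37 [ 70.2 591.5 602.6 610. ]
side 20 25 [ 67.4 590.4 602.8 607.3]
side 30 7 [54.4 65.6 71.7 73.5]
side 40 4 [62.2 66.6 71.1 71.6]
side 50 66 [41.8 56.6 66.  72.2]
side 60 23 [45.2 55.6 63.4 64.2]
side 70 3 [62.  66.2 67.2 67.5]
side 80 5 [54.  59.7 65.1 66.4]
side 90 5 [43.4 45.4 64.3 64.5]
side 100 16 [41.7 44.5 58.  62.8]
side 110 57 [43.2 61.6 73.7 75.9]
side 120 79 [39.1 53.1 70.2 72.8]
side 130 1 [67.1 67.1 67.1 67.1]
side 140 14 [61.4 63.5 69.7 72.6]
side 150 39 [60.8 64.7 68.6 71.2]
side 160 5 [65.2 66.5 67.1 67.1]
```

```bash
python3 -m crank '[{"dp":[-0.1,-0.02,0],"angular":[0,0,0]},{"dp":[0.031,0.13,0],"angular":[0,0,0]},{"dp":[0.031,0.13,0],"angular":[0,0,0]},{"dp":[0.031,0.13,0],"angular":[0,0,0]},{"dp":[0.0155,0.065,0],"angular":[0,0,0]},{"dp":[0.0155,0.065,0],"angular":[0,0,0]},{"dp":[0.0155,0.065,0],"angular":[0,0,0]},{"dp":[0.0155,0.065,0],"angular":[0,0,0]},{"dp":[0.0155,0.065,0],"angular":[0,0,0]},{"dp":[0.0155,0.065,0],"angular":[0,0,0]},{"dp":[0.0155,0.065,0],"angular":[0,0,0]},{"dp":[0.0155,0.065,0],"angular":[0,0,0]}]'
cat > st.py <<'E'
from station import sense
import numpy as np
s=sense();p=s["tcp_pos"];f=s["force"];X=np.array([.2323,.9727]);Y=np.array([-.9727,.2323]);r=p[:2]-[.5542,.0352]
print("t %.2f jig x %.4f y %.4f z %.4f | Fx %.2f Fy %.2f Fz %.2f"%(s["t"],r@X,r@Y,p[2],f[:2]@X,f[:2]@Y,f[2]))
E
python3 st.py
```

```text
t: 3.7
tcp_pos: [0.4875, -0.2328, 0.0863]
tool_rot: [0.784, 0.62, -0.0, 0.0]
force: [-1.9, -4.4, 0.4]
finger_gap: -0.002
gripper_force: 2.1
t 3.70 jig x -0.2761 y 0.0026 z 0.0863 | Fx -4.70 Fy 0.80 Fz 0.43
```

```bash
python3 -m crank '[{"dp":[0.008,0.032,0],"angular":[0,0,0]},{"dp":[0.008,0.032,0],"angular":[0,0,0]},{"dp":[0.008,0.032,0],"angular":[0,0,0]},{"dp":[0.008,0.032,0],"angular":[0,0,0]},{"dp":[0.008,0.032,0],"angular":[0,0,0]},{"dp":[0.008,0.032,0],"angular":[0,0,0]},{"dp":[0.008,0.032,0],"angular":[0,0,0]},{"dp":[0.008,0.032,0],"angular":[0,0,0]},{"dp":[0.008,0.032,0],"angular":[0,0,0]},{"dp":[0.008,0.032,0],"angular":[0,0,0]},{"dp":[0.008,0.032,0],"angular":[0,0,0]},{"dp":[0.008,0.032,0],"angular":[0,0,0]}]'; python3 st.py;
python3 -m crank '[{"dp":[0.008,0.032,0],"angular":[0,0,0]},{"dp":[0.008,0.032,0],"angular":[0,0,0]},{"dp":[0.008,0.032,0],"angular":[0,0,0]},{"dp":[0.008,0.032,0],"angular":[0,0,0]},{"dp":[0.008,0.032,0],"angular":[0,0,0]},{"dp":[0.008,0.032,0],"angular":[0,0,0]},{"dp":[0.008,0.032,0],"angular":[0,0,0]},{"dp":[0.008,0.032,0],"angular":[0,0,0]},{"dp":[0.008,0.032,0],"angular":[0,0,0]},{"dp":[0.008,0.032,0],"angular":[0,0,0]},{"dp":[0.008,0.032,0],"angular":[0,0,0]},{"dp":[0.008,0.032,0],"angular":[0,0,0]}]' >/dev/null; python3 st.py
python3 - <<'E'
from h import *;import pickle
from station import vision
d={n:vision.snapshot(n) for n in("scene","side")};pickle.dump(d,open("s1.pkl","wb"))
a=cv2.resize(d["scene"]["image"][160:300,240:390],(400,373),interpolation=2);b=cv2.resize(d["side"]["image"][180:300,270:390],(373,373),interpolation=2)
cv2.imwrite("pics/crop2.png",np.hstack([a,b]))
E
```

```text
t: 4.9
tcp_pos: [0.4903, -0.2211, 0.0863]
tool_rot: [0.784, 0.62, -0.0, -0.0]
force: [-2.7, -3.2, 1.0]
finger_gap: -0.001
gripper_force: 2.0
t 4.90 jig x -0.2642 y 0.0027 z 0.0863 | Fx -3.77 Fy 1.85 Fz 1.00
t 6.10 jig x -0.2526 y 0.0027 z 0.0863 | Fx -5.99 Fy 3.34 Fz 1.48
```

View pics/crop2.png

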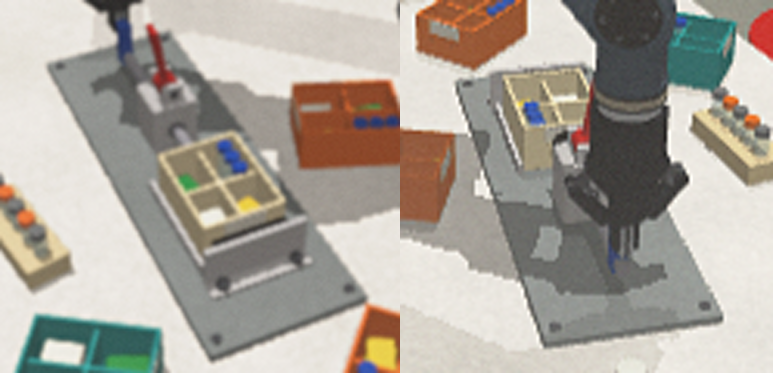

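The crop shows the pad touching the cassette's rear wall at (185,140), with a dark gap before the fence at (250,225). I'll continue slowly and read the force after each short run.

```bash
python3 -m crank '[{"dp":[0.009,0.032,0],"angular":[0,0,0]},{"dp":[0.009,0.032,0],"angular":[0,0,0]},{"dp":[0.009,0.032,0],"angular":[0,0,0]},{"dp":[0.009,0.032,0],"angular":[0,0,0]}]' >/dev/null; python3 st.py
python3 -m crank '[{"dp":[0.008,0.032,0],"angular":[0,0,0]},{"dp":[0.008,0.032,0],"angular":[0,0,0]},{"dp":[0.008,0.032,0],"angular":[0,0,0]}]' >/dev/null; python3 st.py
```

```text
t 6.60 jig x -0.2486 y 0.0027 z 0.0863 | Fx -4.81 Fy 3.36 Fz 1.51
t 6.90 jig x -0.2457 y 0.0027 z 0.0863 | Fx -5.47 Fy 3.18 Fz 1.71
```

```bash
echo '
import sys;sys.exit(1 if f[:2]@X<-7.5 else 0)' >> st.py
python3 -m crank '[{"dp":[0.008,0.032,0],"angular":[0,0,0]},{"dp":[0.008,0.032,0],"angular":[0,0,0]}]' >/dev/null; python3 st.py && 
python3 -m crank '[{"dp":[0.008,0.032,0],"angular":[0,0,0]},{"dp":[0.008,0.032,0],"angular":[0,0,0]}]' >/dev/null && python3 st.py && 
python3 -m crank '[{"dp":[0.008,0.032,0],"angular":[0,0,0]}]' >/dev/null && python3 st.py && 
python3 -m crank '[{"dp":[0.008,0.032,0],"angular":[0,0,0]}]' >/dev/null && python3 st.py && 
python3 -m crank '[{"dp":[0.008,0.032,0],"angular":[0,0,0]}]' >/dev/null && python3 st.py && 
python3 -m crank '[{"dp":[0.008,0.032,0],"angular":[0,0,0]}]' >/dev/null && python3 st.py && 
python3 -m crank '[{"dp":[0.008,0.032,0],"angular":[0,0,0]}]' >/dev/null && python3 st.py && 
python3 -m crank '[{"dp":[0.008,0.032,0],"angular":[0,0,0]}]' >/dev/null && python3 st.py && 
python3 -m crank '[{"dp":[0.008,0.032,0],"angular":[0,0,0]}]' >/dev/null && python3 st.py && 
python3 -m crank '[{"dp":[0.008,0.032,0],"angular":[0,0,0]}]' >/dev/null && python3 st.py
```

```text
t 7.10 jig x -0.2437 y 0.0027 z 0.0863 | Fx -7.45 Fy 4.35 Fz 0.77
t 7.30 jig x -0.2429 y 0.0026 z 0.0863 | Fx -12.39 Fy 5.22 Fz 1.33
```

```bash
python3 -m crank '[{"dp":[0,0,0],"angular":[0,0,0]}]' >/dev/null; python3 st.py; python3 -m crank '[{"dp":[0,0,0],"angular":[0,0,0]},{"dp":[0,0,0],"angular":[0,0,0]}]' >/dev/null; python3 st.py
```

```text
t 7.40 jig x -0.2428 y 0.0027 z 0.0863 | Fx -9.54 Fy 6.53 Fz 1.72
t 7.60 jig x -0.2429 y 0.0027 z 0.0863 | Fx -10.21 Fy 4.13 Fz 1.21
```

```bash
python3 -m crank '[{"dp":[0.003,0.012,0],"angular":[0,0,0]},{"dp":[0,0,0],"angular":[0,0,0]},{"dp":[0,0,0],"angular":[0,0,0]}]' >/dev/null; python3 st.py;python3 -m crank '[{"dp":[0.002,0.008,0],"angular":[0,0,0]},{"dp":[0,0,0],"angular":[0,0,0]},{"dp":[0,0,0],"angular":[0,0,0]}]' >/dev/null; python3 st.py; python3 - <<'E'
from h import *;import pickle
from station import vision
d={n:vision.snapshot(n) for n in("scene","side")};pickle.dump(d,open("s2.pkl","wb"))
a=cv2.resize(d["scene"]["image"][160:290,270:390],(554,600),interpolation=2)
cv2.imwrite("pics/crop3.png",a)
E
```

```text
t 7.90 jig x -0.2428 y 0.0027 z 0.0863 | Fx -11.78 Fy 5.20 Fz 1.95
t 8.20 jig x -0.2428 y 0.0027 z 0.0863 | Fx -12.67 Fy 5.01 Fz 1.74
```

View pics/crop3.png

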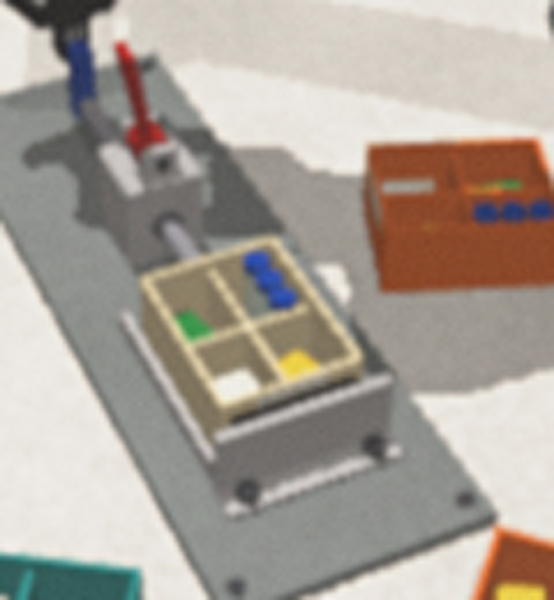

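The crop shows the cassette snug against the fence, with only the black cushion strip visible at (300,395). Moving, the push force peaked at about 12.4 N. Less 4 N of drag, that leaves about 8 N on the cassette. Now I'll back off, rise and go over beside the lever.

```bash
python3 -m crank '[{"dp":[-0.008,-0.032,0],"angular":[0,0,0]},{"dp":[-0.008,-0.032,0],"angular":[0,0,0]},{"dp":[-0.016,-0.064,0],"angular":[0,0,0]},{"dp":[-0.035,-0.145,0],"angular":[0,0,0]},{"dp":[-0.035,-0.145,0],"angular":[0,0,0]},{"dp":[-0.035,-0.145,0],"angular":[0,0,0]},{"dp":[0,0,0],"angular":[0,0,0]}]'; python3 -m crank '[{"dp":[0,0,0.9],"angular":[0,0,0]},{"dp":[0,0,0.9],"angular":[0,0,0]},{"dp":[0,0,0.9],"angular":[0,0,0]},{"dp":[0,0,0.9],"angular":[0,0,0]},{"dp":[0,0,0.9],"angular":[0,0,0]},{"dp":[0,0,0.9],"angular":[0,0,0]},{"dp":[0.46,0.737,0],"angular":[0,0,0]},{"dp":[0.46,0.737,0],"angular":[0,0,0]},{"dp":[0.46,0.737,0],"angular":[0,0,0]},{"dp":[0.46,0.737,0],"angular":[0,0,0]},{"dp":[0.46,0.737,0],"angular":[0,0,0]},{"dp":[0.46,0.737,0],"angular":[0,0,0]},{"dp":[0.46,0.737,0],"angular":[0,0,0]},{"dp":[0,0,0],"angular":[0,0,0]},{"dp":[0,0,0],"angular":[0,0,0]}]'; python3 st.py
python3 - <<'E'
from h import *;import pickle
np.set_printoptions(precision=4,suppress=True)
from station import vision
X=np.array([.2323,.9727]);Y=np.array([-.9727,.2323]);o=np.array([.5542,.0352])
J=lambda p:np.c_[(p[:,:2]-o)@X,(p[:,:2]-o)@Y,p[:,2]]
d={n:vision.snapshot(n) for n in("scene","side")};d["wrist"]=wrist();pickle.dump(d,open("s3.pkl","wb"))
for n in d:
    p=J(pts(d[n],mask(d[n]["image"],"red")));p=p[(abs(p[:,0]+.085)<.04)&(abs(p[:,1])<.08)&(p[:,2]>.1)]
    if len(p):
        t=p[p[:,2]>p[:,2].max()-.02];print(n,len(p),"tip",t.mean(0),"zmax",p[:,2].max(),p.min(0))
cv2.imwrite("pics/w3.png",d["wrist"]["image"])
E
```

```text
t: 9.0
tcp_pos: [0.4922, -0.2161, 0.0863]
tool_rot: [0.784, 0.62, 0.0, 0.0]
force: [0.9, -0.1, -0.7]
finger_gap: 0.0
gripper_force: 0.0
t: 10.5
tcp_pos: [0.5884, -0.0603, 0.248]
tool_rot: [0.784, 0.621, -0.0, -0.0]
force: [0.1, -0.4, -0.2]
finger_gap: -0.002
gripper_force: 0.0
t 10.50 jig x -0.0849 y -0.0554 z 0.2480 | Fx -0.32 Fy -0.21 Fz -0.17
scene 45 tip [-0.0758 -0.0149  0.1808] zmax 0.1866005878686945 [-0.0955 -0.0176  0.1022]
side 42 tip [-0.095  -0.0097  0.1839] zmax 0.19173767510237805 [-0.1052 -0.0132  0.104 ]
wrist 1183 tip [-0.0831 -0.014   0.1839] zmax 0.1877949438542953 [-0.0994 -0.018   0.1004]
```

View pics/w3.png

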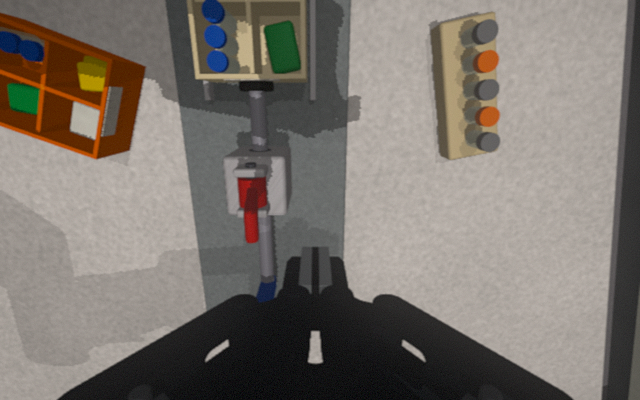

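The wrist view shows the lever paddle end at (251,235), clear to the left of the fingers at u≈316. Its tip is at jig (-0.083, -0.0145, 0.186), as expected from the pivot and length. I'll lower and approach the lever's back face.

```bash
python3 -m crank '[{"dp":[0,0,-0.69],"angular":[0,0,0]},{"dp":[0,0,-0.69],"angular":[0,0,0]},{"dp":[0,0,-0.69],"angular":[0,0,0]},{"dp":[-0.162,0.039,0],"angular":[0,0,0]},{"dp":[-0.162,0.039,0],"angular":[0,0,0]},{"dp":[-0.162,0.039,0],"angular":[0,0,0]},{"dp":[-0.162,0.039,0],"angular":[0,0,0]},{"dp":[-0.065,0.0155,0],"angular":[0,0,0]},{"dp":[-0.065,0.0155,0],"angular":[0,0,0]}]' >/dev/null; python3 st.py
python3 -m crank '[{"dp":[-0.065,0.0155,0],"angular":[0,0,0]},{"dp":[-0.065,0.0155,0],"angular":[0,0,0]},{"dp":[-0.065,0.0155,0],"angular":[0,0,0]},{"dp":[-0.065,0.0155,0],"angular":[0,0,0]}]' >/dev/null; python3 st.py
python3 -m crank '[{"dp":[-0.065,0.0155,0],"angular":[0,0,0]},{"dp":[-0.065,0.0155,0],"angular":[0,0,0]},{"dp":[-0.065,0.0155,0],"angular":[0,0,0]},{"dp":[-0.065,0.0155,0],"angular":[0,0,0]}]' >/dev/null; python3 st.py
```

```text
t 11.55 jig x -0.0852 y -0.0318 z 0.1869 | Fx 0.20 Fy -0.75 Fz -0.09
t 11.95 jig x -0.0852 y -0.0238 z 0.1863 | Fx 0.53 Fy -0.37 Fz -0.40
t 12.35 jig x -0.0852 y -0.0155 z 0.1862 | Fx -0.30 Fy -0.45 Fz 0.58
```

```bash
cat > lv.py <<'E'
from h import *
from station import vision
X=np.array([.2323,.9727]);Y=np.array([-.9727,.2323]);o=np.array([.5542,.0352])
for n in("scene","side","wrist"):
    d=wrist() if n=="wrist" else vision.snapshot(n)
    p=pts(d,mask(d["image"],"red"));p=np.c_[(p[:,:2]-o)@X,(p[:,:2]-o)@Y,p[:,2]]
    r=np.hypot(p[:,1],p[:,2]-.098);s=(abs(p[:,0]+.085)<.025)&(r>.045)&(r<.1)&(p[:,2]>.09)
    a=np.degrees(np.arctan2(p[s,1],p[s,2]-.098));print(n,s.sum(),"phi",np.percentile(a,[20,50,80]) if s.any() else "")
E
python3 -m crank '[{"dp":[-0.13,0.031,0],"angular":[0,0,0]},{"dp":[-0.13,0.031,0],"angular":[0,0,0]},{"dp":[-0.13,0.031,0],"angular":[0,0,0]},{"dp":[-0.13,0.031,0],"angular":[0,0,0]},{"dp":[-0.13,0.031,0],"angular":[0,0,0]},{"dp":[-0.065,0.0155,0],"angular":[0,0,0]},{"dp":[0,0,0],"angular":[0,0,0]}]' >/dev/null; python3 st.py; python3 lv.py
```

```text
t 13.05 jig x -0.0852 y 0.0070 z 0.1861 | Fx -0.00 Fy -0.29 Fz -0.69
scene 20 phi [13.91445026 14.56233103 15.81474615]
side 18 phi [15.93859504 16.92816822 17.85384672]
wrist 1315 phi [13.62450543 15.05464227 16.9088678 ]
```

```bash
python3 -m crank '[{"dp":[-0.117,0.028,-0.043],"angular":[0,0,0]},{"dp":[-0.117,0.028,-0.043],"angular":[0,0,0]},{"dp":[-0.117,0.028,-0.043],"angular":[0,0,0]},{"dp":[-0.117,0.028,-0.043],"angular":[0,0,0]},{"dp":[-0.117,0.028,-0.043],"angular":[0,0,0]}]' >/dev/null; python3 st.py;  python3 -m crank '[{"dp":[-0.101,0.024,-0.071],"angular":[0,0,0]},{"dp":[-0.101,0.024,-0.071],"angular":[0,0,0]},{"dp":[-0.101,0.024,-0.071],"angular":[0,0,0]},{"dp":[-0.101,0.024,-0.071],"angular":[0,0,0]},{"dp":[-0.101,0.024,-0.071],"angular":[0,0,0]}]' >/dev/null; python3 st.py; python3 lv.py
```

```text
t 13.70 jig x -0.0853 y 0.0244 z 0.1797 | Fx -0.64 Fy -1.43 Fz -1.21
t 14.20 jig x -0.0854 y 0.0383 z 0.1701 | Fx 0.75 Fy -2.50 Fz 8.17
scene 16 phi [39.10988875 40.32945807 41.25322952]
side 21 phi [39.63669909 40.21414179 41.8420662 ]
wrist 1535 phi [39.03227011 39.7027054  41.31732376]
```

```bash
python3 -m crank '[{"dp":[-0.08,0.019,-0.095],"angular":[0,0,0]},{"dp":[-0.08,0.019,-0.095],"angular":[0,0,0]},{"dp":[-0.08,0.019,-0.095],"angular":[0,0,0]}]' >/dev/null; python3 st.py;  python3 -m crank '[{"dp":[-0.08,0.019,-0.095],"angular":[0,0,0]},{"dp":[-0.08,0.019,-0.095],"angular":[0,0,0]},{"dp":[0,0,0],"angular":[0,0,0]}]' >/dev/null; python3 st.py; python3 lv.py
```

```text
t 14.65 jig x -0.0854 y 0.0456 z 0.1619 | Fx 0.13 Fy -1.48 Fz 11.06
t 14.95 jig x -0.0854 y 0.0512 z 0.1556 | Fx -0.38 Fy -1.35 Fz 5.84
scene 19 phi [54.46519847 55.59209693 56.22949892]
side 28 phi [53.95020281 55.57750651 56.35300536]
wrist 1776 phi [54.59609206 55.15862329 56.13567057]
```

Force is well under the limit. I'll carry on toward the over-centre point.

```bash
python3 -m crank '[{"dp":[-0.05,0.012,-0.093],"angular":[0,0,0]},{"dp":[-0.05,0.012,-0.093],"angular":[0,0,0]},{"dp":[-0.05,0.012,-0.093],"angular":[0,0,0]},{"dp":[-0.05,0.012,-0.093],"angular":[0,0,0]}]' >/dev/null; python3 st.py;  python3 -m crank '[{"dp":[-0.035,0.008,-0.09],"angular":[0,0,0]},{"dp":[-0.035,0.008,-0.09],"angular":[0,0,0]},{"dp":[0,0,-0.05],"angular":[0,0,0]},{"dp":[0,0,0],"angular":[0,0,0]}]' >/dev/null; python3 st.py; python3 lv.py
```

```text
t 15.50 jig x -0.0854 y 0.0582 z 0.1441 | Fx -0.41 Fy -0.94 Fz 5.39
t 15.90 jig x -0.0852 y 0.0614 z 0.1362 | Fx 0.29 Fy -0.09 Fz -0.84
scene 18 phi [73.26879071 74.88597482 75.446191  ]
side 28 phi [71.93259181 72.82690524 73.79136856]
wrist 1741 phi [72.85577885 73.50462477 74.22361263]
```

```bash
python3 -m crank '[{"dp":[0,0,-0.067],"angular":[0,0,0]},{"dp":[0,0,-0.067],"angular":[0,0,0]},{"dp":[0,0,-0.067],"angular":[0,0,0]},{"dp":[0,0,0],"angular":[0,0,0]}]' >/dev/null; python3 st.py; python3 lv.py
```

```text
t 16.45 jig x -0.0853 y 0.0608 z 0.1304 | Fx -0.20 Fy 0.25 Fz -0.44
scene 34 phi [86.55508754 87.71631111 88.40679799]
side 34 phi [84.88978521 86.55452283 87.49173044]
wrist 1974 phi [86.1834987  86.90988112 87.54090822]
```

The lever has snapped shut. Its top face reads about 87°, and half its thickness accounts for the missing 3°. I'll lift clear and check.

```bash
python3 -m crank '[{"dp":[0,0,0.5],"angular":[0,0,0]},{"dp":[0,0,0.9],"angular":[0,0,0]},{"dp":[0,0,0.9],"angular":[0,0,0]},{"dp":[0,0,0.9],"angular":[0,0,0]},{"dp":[0,0,0.9],"angular":[0,0,0]},{"dp":[0,0,0],"angular":[0,0,0]},{"dp":[0,0,0],"angular":[0,0,0]},{"dp":[0,0,0],"angular":[0,0,0]}]' >/dev/null; python3 st.py; python3 lv.py; python3 - <<'E'
from h import *
from station import vision
a=vision.snapshot("scene")["image"];cv2.imwrite("pics/end.png",cv2.resize(a[150:300,230:400],(680,600),interpolation=2))
E
```

```text
t 17.40 jig x -0.0852 y 0.0615 z 0.2527 | Fx 0.38 Fy -0.33 Fz -0.08
scene 44 phi [86.41886242 87.91898076 89.17672634]
side 42 phi [84.46083129 85.97716373 87.16331277]
wrist 1007 phi [85.70406608 86.57907621 87.26075133]
```

View pics/end.png

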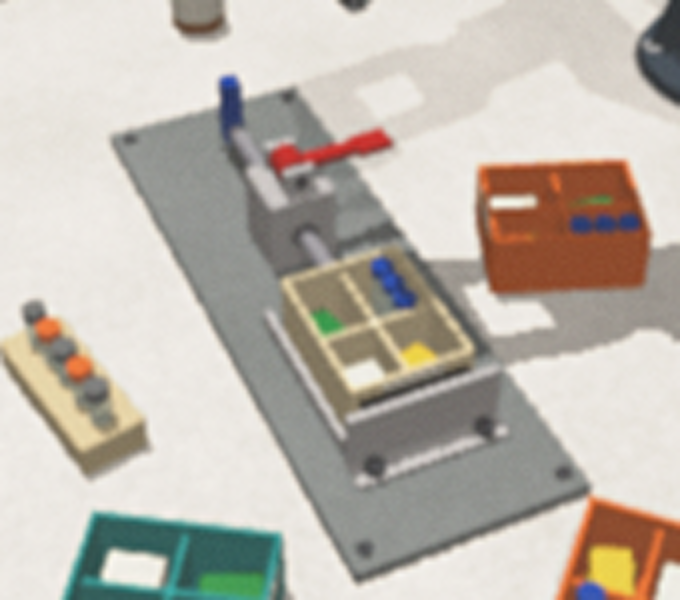

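The lever lies flat at (350,150), the cassette sits between the pad and the fence, and the gripper is clear.

```bash
python3 -c "
from station import order;print(order.sign_off())"
```

```text
the job is handed in; nothing more can be done
None
```

I handed the job in at about 17.5 s; the hand-in returned no verdict. The cassette is pressed against the fence (about 8 N before release, judging by the push force), the lever is snapped shut and flat, and the gripper is clear with no bystander touched.

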